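Clear the rack bay and stand the fallen bottle in it

ROBOT

A 6-joint arm with a two-finger parallel gripper is mounted at the origin on a cart in front of the work surface, level with it; the furniture and walls round the work are solid. World frame = base frame: x ahead of the robot, y to its left, z up, the work surface at z = 0. Lengths are in m, angles in rad, forces in N, time in s.
With the tool pointing down it reaches from about 0.35 to 0.975 m from the base axis. Payload 4.9 kg.
Tool frame: the origin (TCP) lies at the very end of the fingers, on their centre line; the grasp point (between the pads) lies 19 mm behind it; x points along the fingers, y is the direction in which the jaws open and shut, and the axes are right-handed (so a half turn about x gives the same grasp; the last joint's range is limited). The gripper opens to 85 mm and grips with 20 to 120 N. Pads are 22 mm wide; open, the fingers measure 114 mm over their backs; the gripper's body (76 mm by 85 mm) begins 54 mm behind the grasp point. The pads swing forward as they close: fully open they stand 13 mm farther back than shut.
Start: joints at [-1.248, 0.053, 1.613, -0, 1.476, -0.119], TCP at [0.267, -0.565, 0.231] pointing down, gripper open.
Joint ranges: [-3.01, 3.01], [-1.01, 2.22], [0.06, 2.58], [-1.02, 4.17], [0.09, 2.62], [-3.14, 3.14]. Speed limits (rad/s): [2.57, 2.57, 3.14, 3.14, 3.14, 3.14].

INTERFACE

Orientations are given as a rotation vector (axis times angle).
In Python, from station import ctrl, get_image, calibration, finish_job, search_frame, cut_out, mark_of gives the robot as it stands. The module is installed in compiled form; this text tells all that it offers.
- The arm moves only by the tool arm_command, never from a script. Its argument "plan" is a list that holds one entry, the list of rows, each a list of 7 numbers: the shift along the tool's x, y, z in m, then the turn, a rotation vector about the tool's x, y, z in degrees, then the finger opening in m, from 0 to 0.0854. A call has 1 to 20 rows; each row shifts and turns the pose as measured when the row begins, along the tool's axes as they then stand; what a row does not reach is not made up. A row lasts 1/12 s, in which the tool goes at most 41.7 mm and 7.16 degrees, less where a joint would pass 70% of its speed; a pose out of reach is approached as far as the arm can. A call with a gripper value outside its range is refused whole. The fingers move at their own pace and stop on an object; "squeeze" is the grip in N (left out, the last holds). Time passes only in rows, so rows that do not move let the fingers close. It gives the time, the measured TCP pose, the force and the opening at its end, in the units of the state.
- ctrl.get_obs(): the state, without advancing time (a new reading comes with each control period).
- get_image(name): name is "scene" or "top" or "wrist"; returns the picture (400x640x3 uint8, red, green, blue); there is no depth.
- calibration(name): a dict with "fx", "fy", "cx", "cy" (pixels), "cam_to_world" (4x4, takes a point from camera to world coordinates); the wrist camera has in their place "hand_eye" (4x4, takes a point from camera to tool coordinates, whose origin is the TCP and whose axes are the tool frame's). Camera axes: x right, y down, z forward; pixel columns grow to the right and rows downward; lengths in m; the calibration is good to about 2 mm. A picture is of the moment at which its call begins: read the wrist's pose just before it. calibration takes no time and is no camera call.
- finish_job(): hands the job in, once; it reports no verdict.
Trained networks look in the newest picture that a camera, given by its name, has taken for a name from the list of things; names that differ only in an ending like _2 or _b are one class to them, and where a whole thing is asked for, a point or a joint stands for the part that bears it (a point fixed in the world has none). Each returns a list of dicts, best first, with "conf" (0 to 1); they miss things now and then, are a little off and sometimes report something else, mostly with a low value. They report only what shows in the picture. A call takes as long as a camera call.
- search_frame(camera, thing): "at" ([x, y, z] in m, in the coordinates of the camera as it stood for that picture, good to about 4 mm: the middle of the surface that is visible of it).
- cut_out(camera, thing): "mask" (400x640 bool, what is visible of it).
- mark_of(camera, thing): "at" ([x, y, z] in m, in the coordinates of the camera as it stood for that picture, good to about 4 mm: a listed point, or the origin of a listed thing).
The state is a dict: "t": time; "q": joint angles; "dq": joint speeds; "effort": joint torques, N m; "tool_pos": TCP position; "tool_rot": TCP orientation; "contact_force": force on the tool from outside, world axes, zero at the start; "wrist_torque": the same for the moment, N m; "opening": finger opening in m.
Only numpy, scipy, OpenCV 4.12 (cv2) and the standard library are available. Lean on these libraries where they do the work, as an engineer would, in place of code of your own. Each camera call takes 0.05 s, during which the arm holds its last target. There are 200 camera calls.

TASK

A tablet bottle has fallen over on the bench and belongs upright on the slotted aluminium rack, in the bay beside the two white jars, where a row stop is in the way. First slide the stop along its slot and out at the open end, lift it clear and put it down on the bench off the rack; then pick up the fallen bottle, turn it upright, cap on top, and set it down standing wholly on the rack's deck in the emptied bay. Leave the two jars, the small standing bottle and the tape roll where they are.

Things in the scene. Friction and masses are not known exactly. Their poses are not given: they have to be found in the camera images.
- rack: Fixed aluminium rack block 90 (x) x 210 (y) x 16 mm high; origin at the centre of its underside; +x away from robot, +y to its left, yaw up to 17 deg. A T-slot runs along y mid-deck: opening 11 mm wide, deck 6 mm thick, channel 26 mm wide, 6 mm high, floor 4 mm above the bench. Open at the -y end (y = -105 mm); a plate 10 mm above the deck shuts the +y end. Two jars stand on the +y half.
- rack_bay (a point): Centre of the bay (the part of the deck between inner jar and open end) on the deck's upper face, 16 mm above the bench, 45 mm from the rack's centre along -y; axes as the rack's. The deck reaches 45 mm from it along +x and -x and 60 mm along -y; the inner jar's near side is about 60 mm away along +y.
- stop_center (a point): Loose row stop, about 90 g: grey grip block 18 (x) x 26 (y) x 34 mm high, on a sole 42x30x5 mm lying on the deck; below it a neck 8 mm wide and a T-foot 22x24x3.5 mm in the slot, 1.5 mm play. Axes start along the rack's. Slides easily; free once 117 mm from the rack's centre along -y. Point: centre of the grip block, 33 mm above the foot's underside, 17 mm below the top.
- fallen_center (a point): Fallen tablet bottle, lying on its side on the bench to the robot's right of the rack, free to roll: 74 mm long, white body 42 mm in diameter for the first 56 mm from its base, then a screw cap 38 mm in diameter; about 50 g. The point is on its axis, 37 mm from the base; z runs along the axis from base to cap. It lies with its cap pointing away from the robot or to its left, up to 75 degrees from straight ahead.
- jar_a_center (a point): White screw jar 39 mm in diameter and 58 mm high, standing loose on the +y half of the rack, inner or outer of the two; point on its axis 29 mm above its base, z up.
- jar_b_center (a point): White screw jar 39 mm in diameter and 56 mm high, standing loose on the +y half of the rack, inner or outer of the two; point on its axis 28 mm above its base, z up.
- small_bottle_center (a point): Small tablet bottle, 38 mm in diameter and 68 mm high, standing loose on the bench beyond the fallen one; point on its axis 34 mm above its base, z up. The bench is clear between it, the rack and the fallen bottle; behind, from x = 0.66 m on, stands a fixed basket 84 mm high, and to the right of y = -0.36 m a fixed tray 84 mm high.
- tape_center (a point): Tape roll, 53 mm in diameter and 18 mm high, loose, flat on the bench near its front edge; point at its centre, 9 mm above the bench.

How it is judged:
By the outcome, as a careful person would: the job done as asked, in the order asked, and still so for the second after the job is handed in, with the robot touching nothing.
It also fails if it takes over 48 s, if anything falls off the work surface, if the arm or the gripper's body presses on something with over 40 N, if the wrist force passes 120 N, or if a joint passes its speed limit or range.

## Working session

There is one attempt and no reset: what is moved stays moved. The work goes in short steps, Python scripts to look and compute and a tool call to move; the robot and the scene stay as the last step left them, time stands still between calls to the robot, and variables do not carry over. Pictures are saved under pics/ and viewed, about 8 in all and at most 12, crops included, and the job is handed in when it is done.

Besides the shell and the picture viewer there is one more tool, called after ">>>" in YAML: its name, and indented under it one key for each argument. arm_command: Moves the arm, as the interface text tells. Its arguments: {"type":"object","properties":{"plan":{"type":"array","items":{"type":"array","items":{"type":"array","items":{"type":"number"}}}},"squeeze":{"type":"number"}},"required":["plan"]}

```bash
mkdir -p pics
cat > h.py <<'E'
import numpy as np, cv2
from scipy.spatial.transform import Rotation as R
from station import ctrl, get_image, calibration, finish_job, search_frame, cut_out, mark_of
def save(im,n): cv2.imwrite('pics/'+n,im[:,:,::-1])
def T(cam,obs=None):
    c=calibration(cam)
    if 'cam_to_world' in c: return np.array(c['cam_to_world'])
    o=obs or ctrl.get_obs(); M=np.eye(4); M[:3,:3]=R.from_rotvec(o['tool_rot']).as_matrix(); M[:3,3]=o['tool_pos']
    return M@np.array(c['hand_eye'])
def w(Tm,p): return (Tm[:3,:3]@np.array(p)+Tm[:3,3])
def ray(cam,Tm,u,v,z):
    c=calibration(cam); d=Tm[:3,:3]@np.array([(u-c['cx'])/c['fx'],(v-c['cy'])/c['fy'],1]); return Tm[:3,3]+d*(z-Tm[2,3])/d[2]
def proj(cam,Tm,p):
    c=calibration(cam); q=Tm[:3,:3].T@(np.array(p)-Tm[:3,3]); return np.array([c['fx']*q[0]/q[2]+c['cx'],c['fy']*q[1]/q[2]+c['cy']])
E
cat > a.py <<'E'
from h import *
np.set_printoptions(precision=4,suppress=True)
for cam in ['top','scene']:
    im=get_image(cam); save(im,cam+'0.png'); Tm=T(cam); print(cam,Tm[:3,3])
    for th in ['rack','rack_bay','stop_center','fallen_center','jar_a_center','small_bottle_center','tape_center']:
        for r in mark_of(cam,th)[:2]: print(th,round(r['conf'],2),w(Tm,r['at']))
o=ctrl.get_obs(); print(o['t'],R.from_rotvec(o['tool_rot']).as_matrix(),o['tool_pos'],o['opening'],calibration('wrist'))
a=np.vstack([cv2.imread('pics/top0.png')]); cv2.imwrite('pics/top0.png',a)
E
python3 a.py
```

```text
top [ 0.4382 -0.046   0.9353]
rack 0.84 [ 0.577   0.0718 -0.0015]
rack 0.29 [0.5924 0.1546 0.0422]
rack_bay 0.92 [0.5719 0.0267 0.0154]
fallen_center 0.89 [ 0.4842 -0.2123  0.0208]
jar_a_center 0.76 [0.5855 0.1121 0.0428]
small_bottle_center 0.95 [ 0.6305 -0.2553  0.0347]
tape_center 0.79 [ 0.3968 -0.0969  0.0068]
scene [0.1617 0.5445 0.5819]
rack 0.84 [ 0.5793  0.0708 -0.0036]
rack 0.55 [0.5825 0.1122 0.0401]
stop_center 0.81 [0.57   0.0306 0.039 ]
fallen_center 0.79 [ 0.4821 -0.2078  0.0218]
jar_a_center 0.69 [0.5828 0.1128 0.0373]
small_bottle_center 0.84 [ 0.6292 -0.254   0.0333]
tape_center 0.8 [ 0.3961 -0.0957  0.0093]
0.8 [[ 0.      0.4276 -0.904 ]
 [-0.     -0.904  -0.4276]
 [-1.      0.     -0.    ]] [ 0.2672 -0.565   0.2313] 0.08561179234485977 {'fx': 326.88065752303874, 'fy': 326.88065752303874, 'cx': 312.15156311604954, 'cy': 198.19682679830473, 'hand_eye': array([[-0.0004, -0.2948,  0.9556, -0.1415],
       [ 1.    , -0.    ,  0.0004,  0.0007],
       [-0.0001,  0.9556,  0.2948, -0.0759],
       [ 0.    ,  0.    ,  0.    ,  1.    ]])}
```

View pics/top0.png

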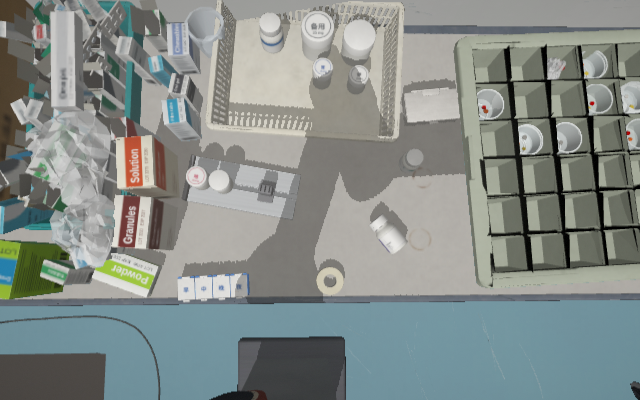

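View pics/scene0.png

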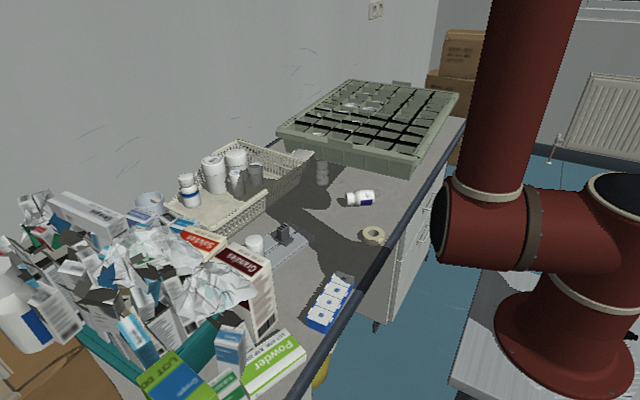

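```bash
cat > b.py <<'E'
from h import *
np.set_printoptions(precision=4,suppress=True)
get_image('top'); Tm=T('top')
for th in ['rack','stop_center','fallen_center']:
    for r in cut_out('top',th)[:1]:
        m=r['mask'].astype(np.uint8); z={'rack':.016,'stop_center':.05,'fallen_center':.021}[th]
        c,_=cv2.findContours(m,0,2); c=max(c,key=cv2.contourArea)
        bx=cv2.boxPoints(cv2.minAreaRect(c)); P=np.array([ray('top',Tm,u,v,z)[:2] for u,v in bx]); print(th,r['conf'],bx.tolist(),'\n',P,np.linalg.norm(np.diff(P,axis=0),axis=1), P.mean(0), np.degrees(np.arctan2(*(np.diff(P,axis=0).T[::-1]))))
for cam in ['top','scene']:
    if cam=='scene': get_image(cam)
    for th in ['stop_center','fallen_center']:
        for r in search_frame(cam,th)[:2]: print(cam,th,r['conf'],w(T(cam),r['at']))
E
python3 b.py
```

```text
rack 0.94 [[180.3203125, 199.58944702148438], [188.68936157226562, 154.02456665039062], [300.3114318847656, 174.52658081054688], [291.9423828125, 220.09146118164062]] 
 [[ 0.5529  0.1958]
 [ 0.6436  0.182 ]
 [ 0.6026 -0.0382]
 [ 0.5121 -0.0218]] [0.0917 0.224  0.092 ] [0.5778 0.0795] [  -8.6456 -100.5548  169.6841]
stop_center 0.71 [[254.5311279296875, 199.00830078125], [260.30706787109375, 177.34854125976562], [276.86309814453125, 181.76348876953125], [271.087158203125, 203.42324829101562]] 
 [[0.5496 0.048 ]
 [0.5911 0.0375]
 [0.5825 0.0061]
 [0.5411 0.0168]] [0.0428 0.0326 0.0428] [0.5661 0.0271] [ -14.2126 -105.1503  165.5326]
fallen_center 0.83 [[367.1967468261719, 225.83604431152344], [383.7213439941406, 212.06556701660156], [408.3114929199219, 241.5737762451172], [391.7868957519531, 255.34425354003906]] 
 [[ 0.4999 -0.1689]
 [ 0.5269 -0.202 ]
 [ 0.4688 -0.2491]
 [ 0.4422 -0.2159]] [0.0427 0.0748 0.0425] [ 0.4845 -0.209 ] [ -50.8258 -140.9787  128.7005]
top stop_center 0.74 [0.5659 0.03   0.023 ]
top fallen_center 0.95 [ 0.4826 -0.2094  0.037 ]
scene stop_center 0.5 [0.5664 0.0388 0.0318]
scene fallen_center 0.68 [ 0.4778 -0.1944  0.0262]
scene fallen_center 0.45 [ 0.6208 -0.2416  0.0397]
```

The top view shows the rack at px (188–300, 155–220), the stop at about (267,187), the jars at (197,177) and (219,181), and the fallen bottle at (388,234) with its cap to the upper left. The small bottle is at (413,158) and the tape at (330,280). The scene view agrees. The rack yaw is about -10.6°, and the bottle axis is about 39°.

```bash
cat >> h.py <<'E'
np.set_printoptions(precision=4,suppress=True)
def Rt(yaw,tilt=0):
    """camera side (-z of tool) heads to yaw; tilt>0: fingers point back (away from heading)"""
    h=np.radians(yaw); a=np.array([np.cos(h),np.sin(h),0]); up=np.array([0,0,1.]); t=np.radians(tilt)
    x=-np.cos(t)*up-np.sin(t)*a; z=-(np.cos(t)*a-np.sin(t)*up); return np.stack([x,np.cross(z,x),z],1)
def plan(p,Rg,n):
    """per-row constant twist-like steps: linear position, slerp"""
    o=ctrl.get_obs(); R0=R.from_rotvec(o['tool_rot']); p0=np.array(o['tool_pos']); rv=(R0.inv()*R.from_matrix(Rg)).as_rotvec()
    d=(np.array(p)-p0)/n
    print('t',o['t'],'pos',p0,'turn deg',np.degrees(rv),'per row mm',1e3*np.linalg.norm(d),'op',o['opening'],'F',np.array(o['contact_force']))
    for i in range(n):
        Ri=R0*R.from_rotvec(rv*i/n); print([*np.round(Ri.inv().apply(d),4).tolist(),*np.round(np.degrees(rv/n),2).tolist()])
E
python3 -c "
from h import *
plan([.567,.028,.17],Rt(-10.6),18)"
```

```text
t 1.25 pos [ 0.2672 -0.565   0.2313] turn deg [35.9147 -0.0014  0.0011] per row mm 37.069857926574464 op 0.08501794251100722 F [0.414  0.3135 0.1876]
[0.0034, -0.0227, -0.0291, 2.0, -0.0, 0.0]
[0.0034, -0.0237, -0.0283, 2.0, -0.0, 0.0]
[0.0034, -0.0246, -0.0275, 2.0, -0.0, 0.0]
[0.0034, -0.0256, -0.0266, 2.0, -0.0, 0.0]
[0.0034, -0.0265, -0.0257, 2.0, -0.0, 0.0]
[0.0034, -0.0274, -0.0248, 2.0, -0.0, 0.0]
[0.0034, -0.0282, -0.0238, 2.0, -0.0, 0.0]
[0.0034, -0.029, -0.0228, 2.0, -0.0, 0.0]
[0.0034, -0.0298, -0.0218, 2.0, -0.0, 0.0]
[0.0034, -0.0305, -0.0207, 2.0, -0.0, 0.0]
[0.0034, -0.0312, -0.0197, 2.0, -0.0, 0.0]
[0.0034, -0.0319, -0.0186, 2.0, -0.0, 0.0]
[0.0034, -0.0325, -0.0174, 2.0, -0.0, 0.0]
[0.0034, -0.0331, -0.0163, 2.0, -0.0, 0.0]
[0.0034, -0.0337, -0.0151, 2.0, -0.0, 0.0]
[0.0034, -0.0342, -0.0139, 2.0, -0.0, 0.0]
[0.0034, -0.0346, -0.0128, 2.0, -0.0, 0.0]
[0.0034, -0.0351, -0.0115, 2.0, -0.0, 0.0]
```

>>> arm_command:
  plan:
    - [[0.003, -0.023, -0.029, 2, 0, 0, 0.06], [0.003, -0.024, -0.028, 2, 0, 0, 0.06], [0.003, -0.025, -0.0275, 2, 0, 0, 0.06], [0.003, -0.0255, -0.0265, 2, 0, 0, 0.06], [0.003, -0.0265, -0.0255, 2, 0, 0, 0.06], [0.003, -0.0275, -0.025, 2, 0, 0, 0.06], [0.003, -0.028, -0.024, 2, 0, 0, 0.06], [0.003, -0.029, -0.023, 2, 0, 0, 0.06], [0.003, -0.03, -0.022, 2, 0, 0, 0.06], [0.003, -0.0305, -0.0205, 2, 0, 0, 0.06], [0.003, -0.031, -0.0195, 2, 0, 0, 0.06], [0.003, -0.032, -0.0185, 2, 0, 0, 0.06], [0.003, -0.0325, -0.0175, 2, 0, 0, 0.06], [0.003, -0.033, -0.0165, 2, 0, 0, 0.06], [0.003, -0.0335, -0.015, 2, 0, 0, 0.06], [0.003, -0.034, -0.014, 2, 0, 0, 0.06], [0.003, -0.0345, -0.013, 2, 0, 0, 0.06], [0.003, -0.035, -0.0115, 2, 0, 0, 0.06], [0, 0, 0, 0, 0, 0, 0.06]]

```text
t: 2.83
tool_pos: [0.59, 0.0472, 0.1762]
tool_rot: [-2.115, 0.246, 2.092]
contact_force: [-1.0, -0.4, -0.4]
opening: 0.0601
```

```bash
cat > c.py <<'E'
from h import *
o=ctrl.get_obs(); im=get_image('wrist'); save(im,'w1.png'); Tm=T('wrist',o)
print(o['t'],o['tool_pos'],o['opening'],R.from_rotvec(o['tool_rot']).as_matrix()[:,1])
for th in ['rack','rack_bay','stop_center']:
    for r in mark_of('wrist',th)[:2]: print(th,round(r['conf'],2),w(Tm,r['at']))
E
python3 c.py
```

```text
2.8333 [0.59   0.0472 0.1762] 0.06005703848210655 [-0.2253 -0.9743  0.0042]
rack 0.73 [0.5805 0.0751 0.0009]
stop_center 0.78 [0.5696 0.0305 0.0372]
```

View pics/w1.png

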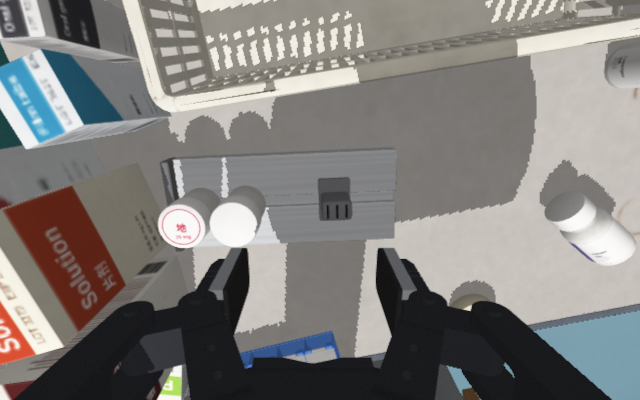

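The wrist view shows the stop at about (335,200), the rack's right end corners at (396,150) and (394,238), and the jars at (182,225) and (237,215). I'll compute the positions from these pixels.

```bash
cat > d.py <<'E'
from h import *
o=ctrl.get_obs(); Tm=T('wrist',o)
A=[ray('wrist',Tm,*q,.016)[:2] for q in [(165,159),(396,150),(394,238),(265,243)]]; print(np.array(A))
ang=lambda a,b:np.degrees(np.arctan2(*(b-a)[::-1]))+90
print('yaw far',ang(A[0],A[1]),'near',ang(A[3],A[2]),'slot',ang(ray('wrist',Tm,265,195,.016)[:2],ray('wrist',Tm,395,190,.016)[:2]))
im=get_image('wrist'); g=cv2.resize(im[130:260,270:420],None,fx=5,fy=5,interpolation=cv2.INTER_CUBIC); save(g,'w1c.png')
for r in cut_out('wrist','stop_center')[:1]:
    m=r['mask'].astype(np.uint8); print(r['conf'],cv2.boundingRect(m))
print(proj('wrist',Tm,[.5695,.0295,.055]))
E
python3 d.py
```

```text
[[ 0.6419  0.1684]
 [ 0.6006 -0.0427]
 [ 0.5135 -0.0268]
 [ 0.5383  0.1007]]
yaw far -11.066060269429983 near -11.006016965925 slot -11.064210554860537
0.67 (312, 176, 33, 44)
[329.6766 211.4692]
```

View pics/w1c.png

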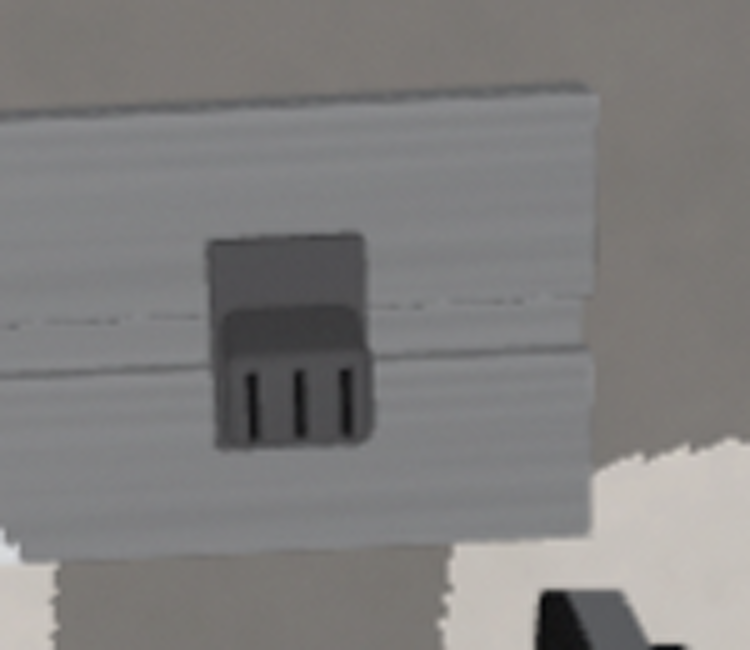

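```bash
python3 -c "
from h import *
plan([.5705,.0297,.1],Rt(-11.05),4)"
```

```text
t 3.1333 pos [0.5881 0.0409 0.1771] turn deg [-2.2843 -0.6638 -0.3993] per row mm 19.957838941715494 op 0.05981726627001119 F [-1.3368  0.0503 -0.0347]
[0.0192, 0.0036, 0.0039, -0.57, -0.17, -0.1]
[0.0192, 0.0036, 0.0039, -0.57, -0.17, -0.1]
[0.0193, 0.0036, 0.0038, -0.57, -0.17, -0.1]
[0.0193, 0.0036, 0.0038, -0.57, -0.17, -0.1]
```

>>> arm_command:
  plan:
    - [[0.018, 0.003, 0.004, -0.6, -0.2, -0.1, 0.06], [0.016, 0.003, 0.004, -0.6, -0.2, -0.1, 0.06], [0.014, 0.003, 0.003, -0.6, -0.2, -0.1, 0.06], [0.008, 0.001, 0.001, -0.4, -0.1, -0.1, 0.06], [0, 0, 0, 0, 0, 0, 0.06], [0, 0, 0, 0, 0, 0, 0.06]]

```text
t: 3.63
tool_pos: [0.5741, 0.0266, 0.1216]
tool_rot: [-2.12, 0.214, 2.11]
contact_force: [-0.2, -0.1, 0.7]
opening: 0.0603
```

```bash
cat > e.py <<'E'
from h import *
o=ctrl.get_obs(); im=get_image('wrist'); Tm=T('wrist',o); save(im,'w2.png')
c=proj('wrist',Tm,[.57,.03,.04]).astype(int); print('c',c)
for r in mark_of('wrist','stop_center')[:1]: print(r['conf'],w(Tm,r['at']))
for q in [(.571,.0297,.055),(.557,-.0347,.016)]:
    u=proj('wrist',Tm,q); print(u); cv2.drawMarker(im,tuple(int(round(v)) for v in u),(255,0,0),0,7,1)
save(cv2.resize(im[80:330,220:520],None,fx=2.5,fy=2.5),'w2c.png')
plan([.5705,.0297,.026],Rt(-11.05),4)
E
python3 e.py
```

```text
c [308 214]
0.96 [0.572  0.0271 0.0368]
[308.2658 220.696 ]
[391.7637 204.2131]
t 3.7333 pos [0.5745 0.0269 0.1221] turn deg [-0.4746 -0.3082  0.0479] per row mm 24.06618141279582 op 0.0599029483927649 F [0.8815 0.8617 0.6412]
[0.024, -0.0005, 0.0013, -0.12, -0.08, 0.01]
[0.024, -0.0005, 0.0012, -0.12, -0.08, 0.01]
[0.024, -0.0005, 0.0012, -0.12, -0.08, 0.01]
[0.024, -0.0005, 0.0012, -0.12, -0.08, 0.01]
```

View pics/w2c.png

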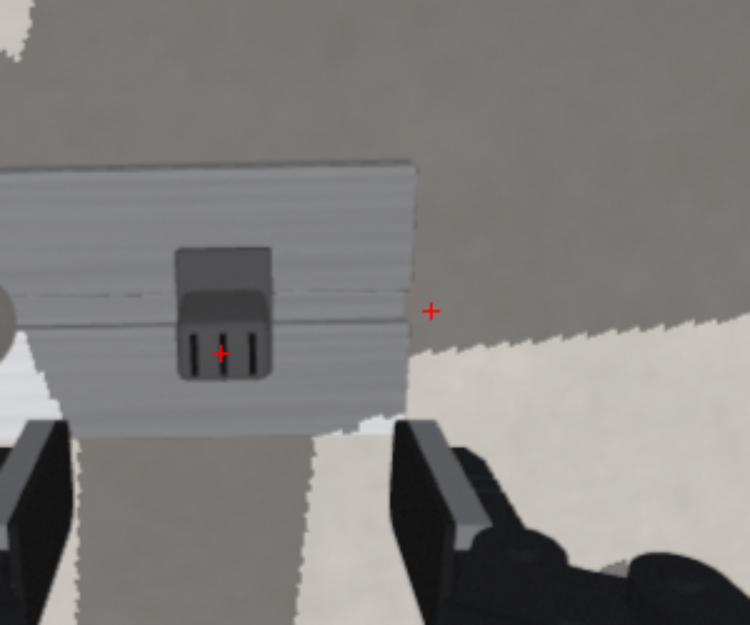

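The stop's block top is at crop (225,350), within 2 mm of the prediction. The slot's open end is at crop (409,307), so the rack end midpoint is about (0.559,-0.028) and the yaw is about -10.5°. Next I descend and grip.

>>> arm_command:
  plan:
    - [[0.02, -0.0005, 0.001, -0.4, -0.1, 0, 0.06], [0.022, -0.0004, 0.001, -0.3, -0.1, 0, 0.06], [0.02, -0.0003, 0.001, -0.3, -0.1, 0, 0.06], [0.016, -0.0002, 0.0005, 0, 0, 0, 0.06], [0.01, 0, 0, 0, 0, 0, 0.06], [0.006, 0, 0, 0, 0, 0, 0.06], [0, 0, 0, 0, 0, 0, 0.06], [0, 0, 0, 0, 0, 0, 0.06]]

```text
t: 4.4
tool_pos: [0.5809, 0.0292, 0.0345]
tool_rot: [-2.145, 0.193, 2.105]
contact_force: [0.1, -0.4, 0.5]
opening: 0.06
```

```bash
python3 -c "
from h import *
plan([.571,.029,.026],Rt(-10.5),1)"
```

```text
t 4.4 pos [0.5809 0.0292 0.0345] turn deg [ 0.0687 -1.0611  0.1769] per row mm 13.05082818792897 op 0.059955917943187484 F [ 0.0935 -0.3898  0.4871]
[0.0083, 0.002, 0.0098, 0.07, -1.06, 0.18]
```

>>> arm_command:
  plan:
    - [[0.002, 0.001, 0.005, 0, -0.6, 0, 0.06], [0.003, 0.001, 0.004, 0, -0.4, 0.1, 0.06], [0.002, 0, 0.001, 0, 0, 0, 0.06], [0, 0, 0, 0, 0, 0, 0.06], [0, 0, 0, 0, 0, 0, 0.06]]

```text
t: 4.82
tool_pos: [0.5727, 0.0289, 0.031]
tool_rot: [-2.132, 0.193, 2.119]
contact_force: [-0.2, 0.9, -0.2]
opening: 0.0599
```

```bash
python3 -c "
from h import *
plan([.571,.029,.026],Rt(-10.5),1)"
```

```text
t 4.8167 pos [0.5727 0.0289 0.031 ] turn deg [ 0.0713 -0.3498  0.1054] per row mm 5.269790159471462 op 0.05986633119883001 F [-0.1778  0.9019 -0.1835]
[0.005, 0.0002, 0.0017, 0.07, -0.35, 0.11]
```

>>> arm_command:
  plan:
    - [[0.004, 0, 0.001, 0, -0.3, 0.1, 0.06], [0.003, 0, 0.0005, 0, 0, 0, 0.04], [0, 0, 0, 0, 0, 0, 0.01], [0, 0, 0, 0, 0, 0, 0.01], [0, 0, 0, 0, 0, 0, 0.01], [0, 0, 0, 0, 0, 0, 0.01], [0, 0, 0, 0, 0, 0, 0.01]]
  squeeze: 40

```text
t: 5.4
tool_pos: [0.5718, 0.0292, 0.0242]
tool_rot: [-2.128, 0.194, 2.124]
contact_force: [-1.4, -0.1, 1.1]
opening: 0.0257
```

```bash
python3 -c "
from h import *
plan([.556,-.053,.027],Rt(-10.5),1)"
```

```text
t 5.4 pos [0.5718 0.0292 0.0242] turn deg [ 0.0694 -0.1019  0.0094] per row mm 83.71967395031858 op 0.025716136693620228 F [-1.3644 -0.1238  1.1228]
[-0.0029, 0.0837, 0.0006, 0.07, -0.1, 0.01]
```

>>> arm_command:
  plan:
    - [[0, 0.006, 0, 0, 0, 0, 0.01], [0, 0.008, 0, 0, 0, 0, 0.01], [0, 0.008, 0, 0, 0, 0, 0.01], [0, 0.008, 0, 0, 0, 0, 0.01], [0, 0.006, 0, 0, 0, 0, 0.01], [0, 0, 0, 0, 0, 0, 0.01]]

```text
t: 5.9
tool_pos: [0.5645, -0.0099, 0.0242]
tool_rot: [-2.128, 0.194, 2.124]
contact_force: [0.2, 0.5, 0.7]
opening: 0.0257
```

```bash
python3 -c "
from h import *
plan([.556,-.053,.0242],Rt(-10.5),1)"
```

```text
t 5.9 pos [ 0.5645 -0.0099  0.0242] turn deg [ 0.0698 -0.1119  0.0247] per row mm 43.8895730004317 op 0.02565628864675938 F [0.1953 0.5269 0.6667]
[-0.0001, 0.0439, 0.0006, 0.07, -0.11, 0.02]
```

>>> arm_command:
  plan:
    - [[0, 0.008, 0, 0, 0, 0, 0.01], [0, 0.008, 0, 0, 0, 0, 0.01], [0, 0.008, 0, 0, 0, 0, 0.01], [0, 0.009, 0, 0, 0, 0, 0.01], [0, 0.009, 0, 0, 0, 0, 0.01], [0, 0.006, 0, 0, 0, 0, 0.01], [0, 0, 0, 0, 0, 0, 0.01], [-0.005, 0, 0, 0, 0, 0, 0.01], [-0.01, 0, 0, 0, 0, 0, 0.01], [-0.015, 0, 0, 0, 0, 0, 0.01], [-0.015, 0, 0, 0, 0, 0, 0.01], [-0.01, 0, 0, 0, 0, 0, 0.01], [0, 0, 0, 0, 0, 0, 0.01]]

```text
t: 6.98
tool_pos: [0.5533, -0.0628, 0.0825]
tool_rot: [-2.124, 0.195, 2.127]
contact_force: [0.5, 0.7, -0.7]
opening: 0.0254
```

```bash
cat > f.py <<'E'
from h import *
im=get_image('scene'); save(im[150:330,200:440],'s2.png')
im=cv2.imread('pics/s2.png'); cv2.imwrite('pics/s2.png',cv2.resize(im,None,fx=3,fy=3))
plan([.462,-.005,.075],Rt(-10.5),1)
E
python3 f.py
```

```text
t 7.0333 pos [ 0.553  -0.0628  0.0818] turn deg [0.0099 0.1049 0.0267] per row mm 108.0220918712611 op 0.025475406410260852 F [ 0.0368  0.7523 -0.2158]
[0.007, -0.0402, 0.1, 0.01, 0.1, 0.03]
```

View pics/s2.png

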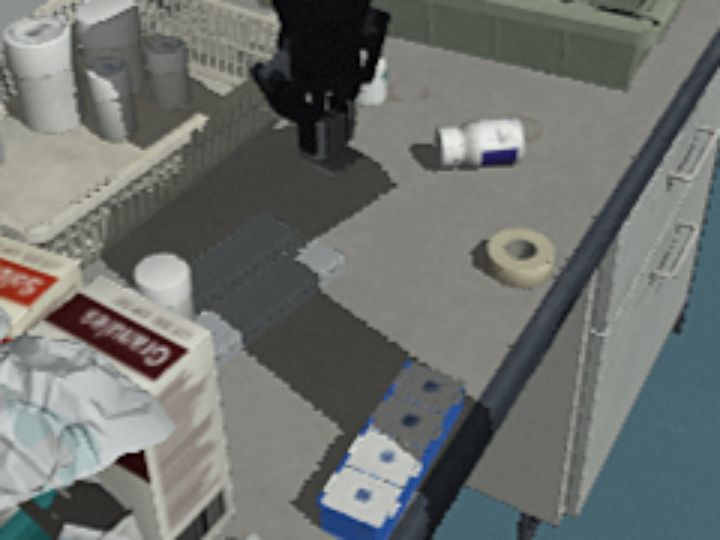

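The stop is out and hanging free above the bench beyond the rack end (crop 335,145). The fallen bottle, tape and jar are undisturbed. I'll carry the stop to the bench spot in front of the rack at about (0.455, 0.035).

>>> arm_command:
  plan:
    - [[0, -0.008, 0.011, 0, 0, 0, 0.01], [0, -0.013, 0.02, 0, 0, 0, 0.01], [0, -0.017, 0.024, 0, 0, 0, 0.01], [0, -0.017, 0.024, 0, 0, 0, 0.01], [0, -0.013, 0.02, 0, 0, 0, 0.01], [0, -0.008, 0.011, 0, 0, 0, 0.01], [0, -0.003, 0.004, 0, 0, 0, 0.01], [0, 0, 0, 0, 0, 0, 0.01], [0, 0, 0, 0, 0, 0, 0.01]]

```text
t: 7.78
tool_pos: [0.4493, 0.04, 0.0777]
tool_rot: [-2.12, 0.194, 2.132]
contact_force: [0.4, 0.7, -0.2]
opening: 0.0253
```

```bash
python3 -c "
from h import *
plan([.455,.035,.0205],Rt(-10.5),1)"
```

```text
t 7.7833 pos [0.4493 0.04   0.0777] turn deg [ 0.0597  0.3362 -0.0169] per row mm 57.739450860488546 op 0.02529989938110596 F [ 0.4148  0.6998 -0.2462]
[0.0572, 0.0039, -0.0068, 0.06, 0.34, -0.02]
```

>>> arm_command:
  plan:
    - [[0.01, 0.001, -0.002, 0, 0.2, 0, 0.01], [0.015, 0.001, -0.001, 0, 0.1, 0, 0.01], [0.013, 0, -0.001, 0, 0, 0, 0.01], [0.008, 0, -0.001, 0, 0, 0, 0.01], [0.004, 0, 0, 0, 0, 0, 0.01], [0, 0, 0, 0, 0, 0, 0.01], [0, 0, 0, 0, 0, 0, 0.01]]

```text
t: 8.37
tool_pos: [0.4597, 0.0332, 0.0272]
tool_rot: [-2.129, 0.2, 2.12]
contact_force: [0.1, 1.4, 0.1]
opening: 0.0256
```

```bash
python3 -c "
from h import *
plan([.455,.035,.0205],Rt(-10.5),1)"
```

```text
t 8.3667 pos [0.4597 0.0332 0.0272] turn deg [-0.1669 -0.242  -0.0621] per row mm 8.396072365150456 op 0.025633821312454303 F [0.1299 1.4177 0.118 ]
[0.0067, -0.0009, 0.005, -0.17, -0.24, -0.06]
```

>>> arm_command:
  plan:
    - [[0.003, 0, 0, 0, -0.2, 0, 0.01], [0.003, 0, 0, 0, 0, 0, 0.01], [0.001, 0, 0, 0, 0, 0, 0.01], [0, 0, 0, 0, 0, 0, 0.01]]

```text
t: 8.7
tool_pos: [0.4616, 0.0327, 0.0215]
tool_rot: [-2.128, 0.2, 2.12]
contact_force: [-0.2, -0.7, -0.6]
opening: 0.0254
```

>>> arm_command:
  plan:
    - [[0.002, 0, 0, 0, 0, 0, 0.01], [0.001, 0, 0, 0, 0, 0, 0.01], [0, 0, 0, 0, 0, 0, 0.035], [0, 0, 0, 0, 0, 0, 0.05], [0, 0, 0, 0, 0, 0, 0.06], [0, 0, 0, 0, 0, 0, 0.06]]

```text
t: 9.2
tool_pos: [0.4627, 0.0328, 0.0197]
tool_rot: [-2.131, 0.199, 2.117]
contact_force: [-0.6, 0.2, -0.8]
opening: 0.0603
```

```bash
cat > g.py <<'E'
from h import *
get_image('top'); Tm=T('top')
for th in ['stop_center','fallen_center']:
    for r in mark_of('top',th)[:1]: print(th,round(r['conf'],2),w(Tm,r['at']))
plan([.50,-.20,.23],Rt(39.),14)
E
python3 g.py
```

```text
fallen_center 0.85 [ 0.4832 -0.2096  0.0204]
t 9.35 pos [0.4626 0.0328 0.0196] turn deg [-49.6576  -0.3266  -0.19  ] per row mm 22.57315224343832 op 0.06011136391735899 F [0.4472 0.545  0.8601]
[-0.015, 0.0159, -0.0058, -3.55, -0.02, -0.01]
[-0.015, 0.0162, -0.0048, -3.55, -0.02, -0.01]
[-0.015, 0.0164, -0.0038, -3.55, -0.02, -0.01]
[-0.015, 0.0166, -0.0028, -3.55, -0.02, -0.01]
[-0.015, 0.0168, -0.0017, -3.55, -0.02, -0.01]
[-0.015, 0.0168, -0.0007, -3.55, -0.02, -0.01]
[-0.015, 0.0169, 0.0004, -3.55, -0.02, -0.01]
[-0.015, 0.0168, 0.0014, -3.55, -0.02, -0.01]
[-0.015, 0.0167, 0.0025, -3.55, -0.02, -0.01]
[-0.015, 0.0165, 0.0035, -3.55, -0.02, -0.01]
[-0.015, 0.0162, 0.0045, -3.55, -0.02, -0.01]
[-0.015, 0.0159, 0.0055, -3.55, -0.02, -0.01]
[-0.015, 0.0155, 0.0065, -3.55, -0.02, -0.01]
[-0.015, 0.0151, 0.0075, -3.55, -0.02, -0.01]
```

>>> arm_command:
  plan:
    - [[-0.01, 0, 0, 0, 0, 0, 0.06], [-0.02, 0, 0, 0, 0, 0, 0.06], [-0.025, 0, 0, 0, 0, 0, 0.07], [-0.02, 0.006, -0.002, -2, 0, 0, 0.08], [-0.012, 0.016, -0.005, -4, 0, 0, 0.08], [-0.012, 0.018, -0.004, -4, 0, 0, 0.08], [-0.012, 0.018, -0.003, -4, 0, 0, 0.08], [-0.012, 0.018, -0.001, -4, 0, 0, 0.08], [-0.012, 0.018, 0, -4, 0, 0, 0.08], [-0.012, 0.018, 0.001, -4, 0, 0, 0.08], [-0.012, 0.018, 0.002, -4, 0, 0, 0.08], [-0.012, 0.018, 0.003, -4, 0, 0, 0.08], [-0.008, 0.018, 0.004, -4, 0, 0, 0.08], [-0.006, 0.018, 0.005, -4, 0, 0, 0.08], [-0.004, 0.016, 0.005, -4, 0, 0, 0.08], [0, 0.012, 0.005, -3, 0, 0, 0.08], [0, 0.008, 0.003, -1, 0, 0, 0.08], [0, 0.003, 0, 0, 0, 0, 0.08], [0, 0, 0, 0, 0, 0, 0.08], [0, 0, 0, 0, 0, 0, 0.08]]

```text
t: 11.02
tool_pos: [0.5069, -0.2012, 0.2353]
tool_rot: [1.802, 0.673, -1.778]
contact_force: [0.6, 0.7, 0.0]
opening: 0.08
```

```bash
cat > i.py <<'E'
from h import *
o=ctrl.get_obs(); im=get_image('wrist'); Tm=T('wrist',o)
for r in mark_of('wrist','fallen_center')[:1]: print(r['conf'],w(Tm,r['at']))
for r in cut_out('wrist','fallen_center')[:1]:
    m=r['mask'].astype(np.uint8); c,_=cv2.findContours(m,0,2); c=max(c,key=cv2.contourArea)[:,0]
    P=np.array([ray('wrist',Tm,*q,.021)[:2] for q in c],np.float32)*1000; (cc,s,a)=cv2.minAreaRect(P); print('box',r['conf'],cc,s,a)
save(im,'w3.png')
get_image('top')
for r in mark_of('top','stop_center')[:1]: print('stop',r['conf'],w(T('top'),r['at']))
plan([.484,-.209,.2],Rt(39.),1)
E
python3 i.py
```

```text
0.56 [ 0.4862 -0.2084  0.0161]
box 0.74 (484.8105773925781, -208.83493041992188) (82.62443542480469, 42.479515075683594) 38.83982467651367
stop 0.76 [0.46   0.0307 0.0321]
t 11.2667 pos [ 0.5068 -0.2008  0.2348] turn deg [ 3.0256 -0.3761 -0.9743] per row mm 42.374240113443236 op 0.08014608007392868 F [ 0.2281 -0.1407 -0.816 ]
[0.0345, -0.0098, 0.0226, 3.03, -0.38, -0.97]
```

View pics/w3.png

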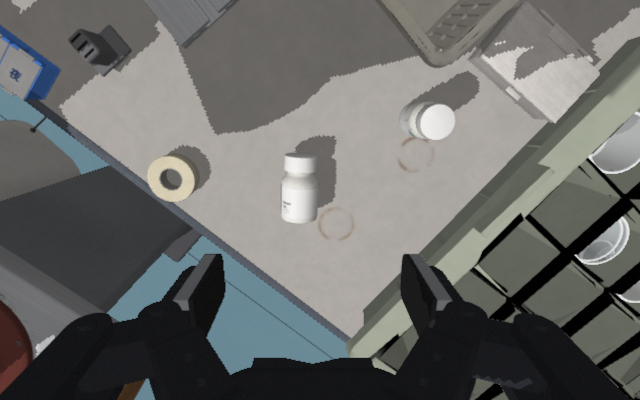

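The wrist view shows the stop standing upright on the bench (95,45). The fallen bottle is at (299,190) with its cap pointing away, the small bottle at (430,122) and the tape at (172,178), both undisturbed. All points agree. I'll tilt the tool and approach.

```bash
python3 -c "
from h import *
Rg=Rt(40,25); plan(np.array([.4804,-.2129,.008])-.07*Rg[:,0],Rg,6)"
```

```text
t 11.2667 pos [ 0.5068 -0.2008  0.2348] turn deg [  1.7806 -25.3643  -1.4041] per row mm 27.251876239774038 op 0.08014608007392868 F [ 0.2281 -0.1407 -0.816 ]
[0.0272, -0.0017, -0.0001, 0.3, -4.23, -0.23]
[0.0271, -0.0016, -0.0021, 0.3, -4.23, -0.23]
[0.0269, -0.0015, -0.0041, 0.3, -4.23, -0.23]
[0.0265, -0.0015, -0.0061, 0.3, -4.23, -0.23]
[0.026, -0.0014, -0.008, 0.3, -4.23, -0.23]
[0.0254, -0.0013, -0.0099, 0.3, -4.23, -0.23]
```

>>> arm_command:
  plan:
    - [[0.013, -0.001, 0, 0.2, -3, -0.2, 0.08], [0.02, -0.001, -0.001, 0.3, -4, -0.2, 0.08], [0.024, -0.001, -0.003, 0.3, -4, -0.2, 0.08], [0.024, -0.001, -0.005, 0.3, -4, -0.2, 0.08], [0.024, -0.001, -0.007, 0.3, -4, -0.2, 0.08], [0.02, -0.001, -0.006, 0.3, -4, -0.2, 0.08], [0.012, -0.001, -0.004, 0.1, -2, -0.1, 0.08], [0.006, 0, -0.002, 0, 0, 0, 0.08], [0, 0, 0, 0, 0, 0, 0.08], [0, 0, 0, 0, 0, 0, 0.08]]

```text
t: 12.1
tool_pos: [0.5033, -0.1963, 0.086]
tool_rot: [1.338, 0.476, -2.115]
contact_force: [-0.2, 0.5, 0.5]
opening: 0.0799
```

```bash
cat > j.py <<'E'
from h import *
o=ctrl.get_obs(); im=get_image('wrist'); Tm=T('wrist',o)
for r in mark_of('wrist','fallen_center')[:1]: print(r['conf'],w(Tm,r['at']))
for n,s in [('c',0),('base',-.037),('cap',.037)]:
    u=proj('wrist',Tm,np.array([.485,-.209,.042])+s*np.array([.766,.643,0])); print(n,u); cv2.drawMarker(im,tuple(int(round(v)) for v in u),(255,0,0),0,9,1)
save(im,'w4.png')
Rg=Rt(40,25); plan(np.array([.4804,-.2129,.008]),Rg,1)
E
python3 j.py
```

```text
0.87 [ 0.4846 -0.2121  0.0178]
c [306.6803 226.0388]
base [307.1954 261.5768]
cap [306.0215 180.5898]
t 12.2 pos [ 0.5037 -0.1969  0.087 ] turn deg [-0.2457  0.5472 -0.6545] per row mm 83.91071645713502 op 0.07997030464098606 F [-0.9893  0.0139 -0.3086]
[0.0834, -0.0037, -0.0086, -0.25, 0.55, -0.65]
```

View pics/w4.png

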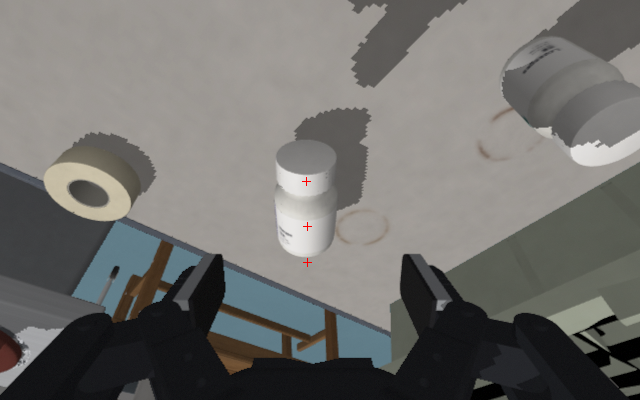

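The wrist close-up shows the bottle centred at about (306,225) with its cap end at the top (306,158) and lined up with the jaws. The predicted marks fit within about 2 mm. Now I advance.

>>> arm_command:
  plan:
    - [[0.012, -0.001, -0.002, -0.1, 0.3, -0.3, 0.08], [0.018, -0.001, -0.002, -0.1, 0.2, -0.3, 0.08], [0.018, -0.001, -0.001, 0, 0, 0, 0.08], [0.014, 0, -0.001, 0, 0, 0, 0.08], [0.008, 0, 0, 0, 0, 0, 0.08], [0.004, 0, 0, 0, 0, 0, 0.08], [0, 0, 0, 0, 0, 0, 0.08], [0, 0, 0, 0, 0, 0, 0.08]]

```text
t: 12.87
tool_pos: [0.486, -0.2172, 0.0224]
tool_rot: [1.368, 0.474, -2.104]
contact_force: [-0.3, 0.5, 0.1]
opening: 0.08
```

```bash
python3 -c "
from h import *
Rg=Rt(40,25); plan(np.array([.4804,-.2129,.008]),Rg,1)"
```

```text
t 12.8667 pos [ 0.486  -0.2172  0.0224] turn deg [-0.6807 -0.7275 -0.7518] per row mm 16.00589739611228 op 0.08001284938173855 F [-0.3366  0.4989  0.0608]
[0.0136, -0.0071, -0.0045, -0.68, -0.73, -0.75]
```

>>> arm_command:
  plan:
    - [[0.003, -0.004, -0.003, -0.4, -0.4, -0.4, 0.08], [0.005, -0.003, -0.002, -0.3, -0.3, -0.3, 0.08], [0.003, 0, 0, 0, 0, 0, 0.08], [0.001, 0, 0, 0, 0, 0, 0.08], [0, 0, 0, 0, 0, 0, 0.08]]

```text
t: 13.28
tool_pos: [0.4834, -0.212, 0.0107]
tool_rot: [1.35, 0.489, -2.111]
contact_force: [0.2, -0.5, -0.8]
opening: 0.0801
```

```bash
python3 -c "
from h import *
Rg=Rt(40,25); plan(np.array([.4804,-.2129,.008]),Rg,1)"
```

```text
t 13.2833 pos [ 0.4834 -0.212   0.0107] turn deg [ 0.0319 -0.1276 -0.2437] per row mm 4.189951013422635 op 0.08007904784864936 F [ 0.1592 -0.5414 -0.7588]
[0.0037, -0.0013, 0.0015, 0.03, -0.13, -0.24]
```

Good enough; one millimetre-scale correction, then close.

>>> arm_command:
  plan:
    - [[0.002, -0.001, 0.001, 0, 0, 0, 0.07], [0, 0, 0, 0, 0, 0, 0.05], [0, 0, 0, 0, 0, 0, 0.03], [0, 0, 0, 0, 0, 0, 0.03], [0, 0, 0, 0, 0, 0, 0.03], [0, 0, 0, 0, 0, 0, 0.03], [0, 0, 0, 0, 0, 0, 0.03]]
  squeeze: 40

```text
t: 13.87
tool_pos: [0.4818, -0.2123, 0.0096]
tool_rot: [1.351, 0.488, -2.11]
contact_force: [1.2, 0.3, -1.8]
opening: 0.0409
```

```bash
cat > k.py <<'E'
from h import *
o=ctrl.get_obs(); P=np.array(o['tool_pos']); M=R.from_rotvec(o['tool_rot']).as_matrix(); print(P,o['opening'],o['contact_force'],o['wrist_torque'])
b=np.array([.485,-.209,.021])  # fallen_center
print('bottle centre in tool',M.T@(b-P),'axis in tool',M.T@np.array([.766,.643,0]))
Rg=Rt(40,-65); plan(P+[0,0,.12],Rg,14)
E
python3 k.py
```

```text
[ 0.4818 -0.2123  0.0096] 0.04085234444153176 [ 1.2334  0.2564 -1.7756] [ 0.1455 -0.1384  0.0285]
bottle centre in tool [-0.0122 -0.0005  0.0006] axis in tool [-0.4199  0.0024 -0.9077]
t 13.8667 pos [ 0.4818 -0.2123  0.0096] turn deg [ 0.256  89.8276 -0.2159] per row mm 8.57142857142857 op 0.04085234444153176 F [ 1.2334  0.2564 -1.7756]
[-0.0078, 0.0, 0.0036, 0.02, 6.42, -0.02]
[-0.0081, 0.0, 0.0027, 0.02, 6.42, -0.02]
[-0.0084, 0.0, 0.0018, 0.02, 6.42, -0.02]
[-0.0085, 0.0, 0.0008, 0.02, 6.42, -0.02]
[-0.0086, 0.0, -0.0001, 0.02, 6.42, -0.02]
[-0.0085, 0.0, -0.0011, 0.02, 6.42, -0.02]
[-0.0083, 0.0, -0.002, 0.02, 6.42, -0.02]
[-0.0081, 0.0, -0.0029, 0.02, 6.42, -0.02]
[-0.0077, 0.0, -0.0038, 0.02, 6.42, -0.02]
[-0.0072, 0.0, -0.0047, 0.02, 6.42, -0.02]
[-0.0066, 0.0, -0.0054, 0.02, 6.42, -0.02]
[-0.006, 0.0, -0.0061, 0.02, 6.42, -0.02]
[-0.0053, 0.0, -0.0068, 0.02, 6.42, -0.02]
[-0.0045, 0.0, -0.0073, 0.02, 6.42, -0.02]
```

Gripped, opening 41 mm. I lift straight first, then turn.

>>> arm_command:
  plan:
    - [[-0.006, 0, 0.003, 0, 0, 0, 0.03], [-0.014, 0, 0.006, 0, 0, 0, 0.03], [-0.02, 0, 0.009, 0, 0, 0, 0.03], [-0.024, 0, 0.011, 0, 0, 0, 0.03], [-0.02, 0, 0.009, 0, 2, 0, 0.03], [-0.015, 0, 0.004, 0, 4, 0, 0.03], [-0.01, 0, 0.001, 0, 6, 0, 0.03], [-0.008, 0, 0, 0, 6, 0, 0.03], [-0.008, 0, -0.001, 0, 6, 0, 0.03], [-0.008, 0, -0.002, 0, 6, 0, 0.03], [-0.007, 0, -0.003, 0, 6, 0, 0.03], [-0.004, 0, -0.003, 0, 6, 0, 0.03], [0, 0, 0, 0, 6, 0, 0.03], [0, 0, 0, 0, 6, 0, 0.03], [0, 0, 0, 0, 6, 0, 0.03], [0, 0, 0, 0, 6, 0, 0.03], [0, 0, 0, 0, 6, 0, 0.03], [0, 0, 0, 0, 4, 0, 0.03], [0, 0, 0, 0, 0, 0, 0.03], [0, 0, 0, 0, 0, 0, 0.03]]

```text
t: 15.53
tool_pos: [0.4936, -0.2037, 0.1839]
tool_rot: [2.615, 0.953, -0.823]
contact_force: [-0.5, -0.1, -0.5]
opening: 0.0411
```

```bash
cat > l.py <<'E'
from h import *
o=ctrl.get_obs(); P=np.array(o['tool_pos']); M=R.from_rotvec(o['tool_rot']).as_matrix(); print('q',o['q'])
print('axis now',M@np.array([-.4199,.0024,-.9077]),'centre now',P+M@np.array([-.0122,-.0005,.0006]))
im=get_image('scene'); save(cv2.resize(im[120:320,180:440],None,fx=3,fy=3),'s3.png')
for r in mark_of('scene','fallen_center')[:2]: print(r['conf'],w(T('scene'),r['at']))
plan([.5,-.08,.15],Rt(40,-65),1)
E
python3 l.py
```

```text
q [-0.9887 -0.1579  2.1042  0.9552  1.4362 -0.4029]
axis now [0.1242 0.1418 0.9822] centre now [ 0.4853 -0.2098  0.1905]
0.73 [ 0.4854 -0.2108  0.1909]
t 15.6333 pos [ 0.4941 -0.2032  0.1845] turn deg [ 1.8834 10.5734 -0.3374] per row mm 128.12267848513355 op 0.04116080878313295 F [-0.4515 -0.3023 -0.1231]
[0.0874, -0.0907, -0.0236, 1.88, 10.57, -0.34]
```

View pics/s3.png

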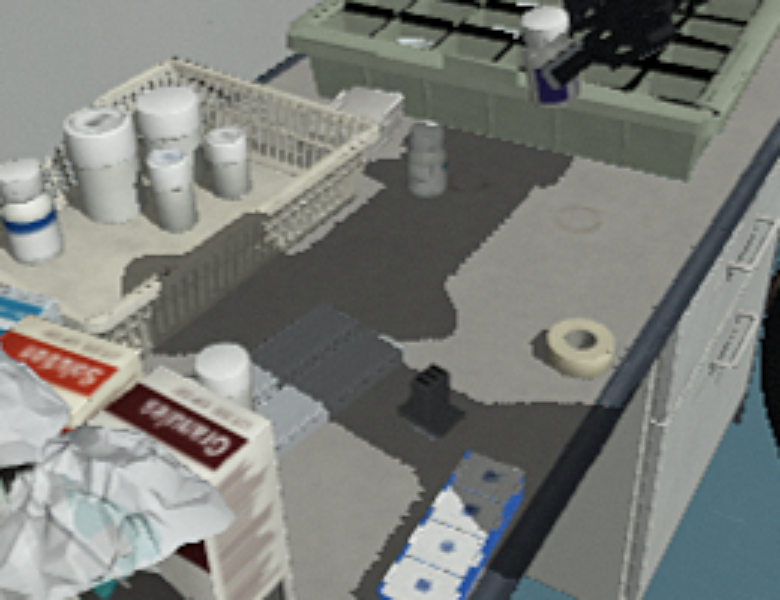

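The scene view shows the bottle held cap up (crop 550,55). The stop is standing on the bench (432,400), and the tape and small bottle are in place. Next I carry the bottle over the bay.

```bash
cat > n.py <<'E'
from h import *
import sys
c=np.array(eval(sys.argv[1])); n=int(sys.argv[2]); M=Rt(45,-65.2)
o=ctrl.get_obs(); Mn=R.from_rotvec(o['tool_rot']).as_matrix(); print('axis',Mn@np.array([-.4199,.0024,-.9077]),'centre',np.array(o['tool_pos'])+Mn@np.array([-.0122,-.0005,.0006]))
plan(c-M@np.array([-.0122,-.0005,.0006]),M,n)
E
python3 n.py "[.569,.022,.13]" 12
```

```text
axis [0.1232 0.1432 0.9821] centre [ 0.4859 -0.2094  0.1911]
t 15.6333 pos [ 0.4941 -0.2032  0.1845] turn deg [-0.6347 10.8466 -4.6616] per row mm 21.19071391159587 op 0.04116080878313295 F [-0.4515 -0.3023 -0.1231]
[0.0172, -0.0104, -0.0067, -0.05, 0.9, -0.39]
[0.0174, -0.0102, -0.0064, -0.05, 0.9, -0.39]
[0.0176, -0.0101, -0.0061, -0.05, 0.9, -0.39]
[0.0177, -0.01, -0.0059, -0.05, 0.9, -0.39]
[0.0179, -0.0099, -0.0056, -0.05, 0.9, -0.39]
[0.0181, -0.0097, -0.0053, -0.05, 0.9, -0.39]
[0.0182, -0.0096, -0.0051, -0.05, 0.9, -0.39]
[0.0183, -0.0095, -0.0048, -0.05, 0.9, -0.39]
[0.0185, -0.0093, -0.0045, -0.05, 0.9, -0.39]
[0.0186, -0.0092, -0.0042, -0.05, 0.9, -0.39]
[0.0187, -0.0091, -0.0039, -0.05, 0.9, -0.39]
[0.0189, -0.009, -0.0036, -0.05, 0.9, -0.39]
```

>>> arm_command:
  plan:
    - [[0.009, -0.005, -0.003, 0, 0.9, -0.4, 0.03], [0.014, -0.008, -0.005, 0, 0.9, -0.4, 0.03], [0.018, -0.01, -0.006, 0, 0.9, -0.4, 0.03], [0.018, -0.01, -0.006, 0, 0.9, -0.4, 0.03], [0.018, -0.01, -0.0055, 0, 0.9, -0.4, 0.03], [0.018, -0.01, -0.005, 0, 0.9, -0.4, 0.03], [0.018, -0.01, -0.005, 0, 0.9, -0.4, 0.03], [0.018, -0.01, -0.005, 0, 0.9, -0.4, 0.03], [0.018, -0.009, -0.0045, 0, 0.9, -0.4, 0.03], [0.018, -0.009, -0.004, 0, 0.9, -0.4, 0.03], [0.018, -0.009, -0.004, 0, 0.9, -0.4, 0.03], [0.013, -0.006, -0.003, 0, 0.9, -0.3, 0.03], [0.008, -0.004, -0.002, 0, 0, 0, 0.03], [0.004, -0.002, 0, 0, 0, 0, 0.03], [0, 0, 0, 0, 0, 0, 0.03], [0, 0, 0, 0, 0, 0, 0.03]]

```text
t: 16.97
tool_pos: [0.5765, 0.0578, 0.1289]
tool_rot: [2.68, 1.161, -0.58]
contact_force: [-1.2, 0.4, 0.1]
opening: 0.0408
```

```bash
python3 n.py "[.569,.022,.075]" 1
```

```text
axis [-0.0012 -0.0107  1.0001] centre [0.5683 0.0499 0.1334]
t 16.9667 pos [0.5765 0.0578 0.1289] turn deg [ 0.5439 -0.4641  1.7413] per row mm 64.94037181707891 op 0.040806706706022634 F [-1.1575  0.4005  0.0988]
[0.0059, 0.0202, 0.0614, 0.54, -0.46, 1.74]
```

>>> arm_command:
  plan:
    - [[-0.004, 0.005, 0.002, 0.2, -0.2, 0.5, 0.03], [-0.006, 0.006, 0.0025, 0.2, -0.2, 0.6, 0.03], [-0.005, 0.005, 0.002, 0.1, -0.1, 0.6, 0.03], [-0.003, 0.003, 0.001, 0, 0, 0, 0.03], [0, 0, 0, 0, 0, 0, 0.03], [0, 0, 0, 0, 0, 0, 0.03]]

```text
t: 17.47
tool_pos: [0.5776, 0.0249, 0.1314]
tool_rot: [2.697, 1.105, -0.592]
contact_force: [0.3, 0.4, -0.5]
opening: 0.0409
```

```bash
cat > p.py <<'E'
from h import *
im=get_image('top'); save(cv2.resize(im[130:250,170:330],None,fx=4,fy=4),'t3.png')
for th in ['fallen_center','rack','rack_bay']:
    for r in mark_of('top',th)[:1]: print(th,r['conf'],w(T('top'),r['at']))
get_image('scene')
for th in ['fallen_center','rack','rack_bay','jar_a_center']:
    for r in mark_of('scene',th)[:2]: print(th,r['conf'],w(T('scene'),r['at']))
E
python3 p.py; python3 n.py "[.569,.022,.075]" 1
```

```text
fallen_center 0.81 [0.5664 0.012  0.1367]
rack 0.62 [ 0.5757  0.0742 -0.    ]
rack_bay 0.73 [0.57   0.0279 0.0154]
fallen_center 0.56 [0.5708 0.0176 0.135 ]
rack 0.96 [ 0.5796  0.0732 -0.0039]
rack 0.67 [0.462  0.0292 0.0318]
rack_bay 0.58 [0.5704 0.0323 0.0176]
jar_a_center 0.71 [0.5818 0.1131 0.0426]
axis [-0.0005  0.0016  1.0001] centre [0.5689 0.0188 0.1356]
t 17.9167 pos [0.5773 0.0264 0.1311] turn deg [ 0.0993  0.0705 -0.3117] per row mm 60.7125941640851 op 0.04082995428183848 F [-0.073   0.537  -1.4188]
[0.0276, -0.0025, 0.054, 0.1, 0.07, -0.31]
```

>>> arm_command:
  plan:
    - [[0.004, 0, 0.008, 0, 0, -0.2, 0.03], [0.007, -0.001, 0.014, 0, 0, -0.1, 0.03], [0.007, -0.001, 0.014, 0, 0, 0, 0.03], [0.0055, 0, 0.011, 0, 0, 0, 0.03], [0.003, 0, 0.006, 0, 0, 0, 0.03], [0.001, 0, 0.002, 0, 0, 0, 0.03], [0, 0, 0, 0, 0, 0, 0.03], [0, 0, 0, 0, 0, 0, 0.03]]

```text
t: 18.58
tool_pos: [0.5777, 0.0296, 0.0651]
tool_rot: [2.691, 1.117, -0.592]
contact_force: [-0.1, -0.1, -1.3]
opening: 0.0405
```

```bash
python3 n.py "[.569,.021,.053]" 1
```

```text
axis [0.0006 0.0012 1.0001] centre [0.5693 0.0219 0.0697]
t 18.5833 pos [0.5777 0.0296 0.0651] turn deg [0.205  0.0978 0.0495] per row mm 16.74612322440874 op 0.04049127731266924 F [-0.05   -0.1162 -1.3305]
[0.0062, 0.0004, 0.0155, 0.21, 0.1, 0.05]
```

Perfectly upright and centred. Lowering slowly.

>>> arm_command:
  plan:
    - [[0.0016, 0, 0.0036, 0, 0, 0, 0.03], [0.0016, 0, 0.0036, 0, 0, 0, 0.03], [0.0012, 0, 0.003, 0, 0, 0, 0.03], [0.0008, 0, 0.002, 0, 0, 0, 0.03], [0, 0, 0, 0, 0, 0, 0.03]]

```text
t: 19.0
tool_pos: [0.5788, 0.0284, 0.0531]
tool_rot: [2.689, 1.115, -0.587]
contact_force: [-1.0, 0.1, -0.3]
opening: 0.0409
```

```bash
python3 n.py "[.569,.021,.053]" 1
```

```text
axis [-0.004   0.0036  1.0001] centre [0.5705 0.0208 0.0577]
t 19.0 pos [0.5788 0.0284 0.0531] turn deg [ 0.4589  0.0094 -0.0727] per row mm 4.940624696587824 op 0.040897038861683055 F [-1.0258  0.0534 -0.3229]
[0.0012, -0.0012, 0.0046, 0.46, 0.01, -0.07]
```

>>> arm_command:
  plan:
    - [[0.0005, 0, 0.0015, 0.2, 0, 0, 0.03], [0.0005, 0, 0.0015, 0.1, 0, 0, 0.03], [0.0004, 0, 0.001, 0, 0, 0, 0.03], [0, 0, 0, 0, 0, 0, 0.03]]

```text
t: 19.33
tool_pos: [0.5788, 0.0279, 0.0489]
tool_rot: [2.694, 1.114, -0.59]
contact_force: [0.2, -0.5, -0.5]
opening: 0.0406
```

```bash
python3 n.py "[.569,.021,.053]" 1; python3 -c "
from h import *
im=get_image('scene'); save(cv2.resize(im[180:300,210:370],None,fx=4,fy=4),'s4.png')
print([ (r['conf'],w(T('scene'),r['at'])) for r in mark_of('scene','fallen_center')[:1]])"
```

```text
axis [-0.001   0.0001  1.0001] centre [0.5705 0.0203 0.0534]
t 19.3333 pos [0.5788 0.0279 0.0489] turn deg [ 0.1595 -0.0111 -0.096 ] per row mm 1.7114937346599073 op 0.04060072320379643 F [ 0.1754 -0.5244 -0.4996]
[-0.0003, -0.0016, 0.0006, 0.16, -0.01, -0.1]
[(0.62, array([0.5717, 0.0198, 0.055 ]))]
```

View pics/s4.png

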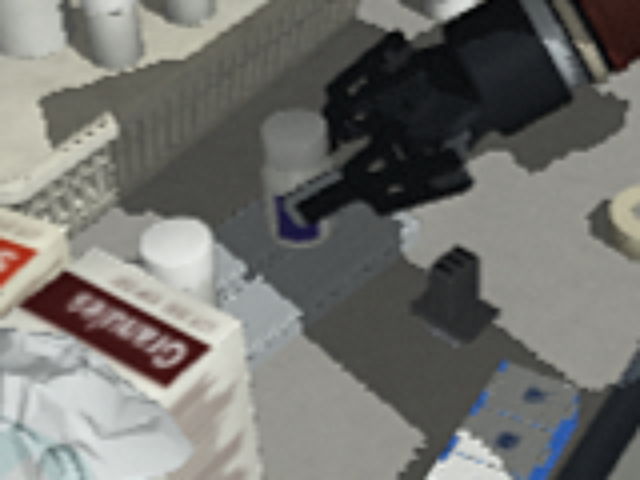

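The bottle is upright on or just above the deck (crop 295,180), and the stop is clear of the gripper (455,290). I'll feel down for contact.

>>> arm_command:
  plan:
    - [[0.0004, 0, 0.001, 0.1, 0, 0, 0.03], [0.0004, 0, 0.001, 0, 0, 0, 0.03], [0, 0, 0, 0, 0, 0, 0.03]]

```text
t: 19.68
tool_pos: [0.579, 0.0277, 0.047]
tool_rot: [2.695, 1.114, -0.59]
contact_force: [-0.6, -0.5, -0.7]
opening: 0.0406
```

>>> arm_command:
  plan:
    - [[0.0004, 0, 0.001, 0.1, 0, 0, 0.03], [0.0004, 0, 0.001, 0, 0, 0, 0.03], [0, 0, 0, 0, 0, 0, 0.03]]

```text
t: 19.93
tool_pos: [0.5797, 0.0278, 0.047]
tool_rot: [2.698, 1.117, -0.584]
contact_force: [-0.9, 0.5, -1.4]
opening: 0.0407
```

>>> arm_command:
  plan:
    - [[0.0004, 0, 0.001, 0, 0, 0, 0.03], [0, 0, 0, 0, 0, 0, 0.03], [0, 0, 0, 0, 0, 0, 0.03]]

```text
t: 20.18
tool_pos: [0.5801, 0.0278, 0.0469]
tool_rot: [2.699, 1.118, -0.581]
contact_force: [-0.3, 0.3, 1.0]
opening: 0.0405
```

```bash
python3 n.py "[.569,.021,.053]" 1
```

```text
axis [-0.0055 -0.0063  1.0001] centre [0.5718 0.0202 0.0514]
t 20.1833 pos [0.5801 0.0278 0.0469] turn deg [ 0.1046 -0.4523 -0.026 ] per row mm 3.25834111973528 op 0.0405458488088871 F [-0.2994  0.2671  0.9906]
[-0.0019, -0.0025, -0.0008, 0.1, -0.45, -0.03]
```

The z reading no longer drops, so the bottle is on the deck. Release.

>>> arm_command:
  plan:
    - [[0, 0, 0, 0, 0, 0, 0.045], [0, 0, 0, 0, 0, 0, 0.05], [0, 0, 0, 0, 0, 0, 0.06], [0, 0, 0, 0, 0, 0, 0.066], [0, 0, 0, 0, 0, 0, 0.066]]

```text
t: 20.6
tool_pos: [0.5799, 0.0277, 0.0458]
tool_rot: [2.698, 1.116, -0.584]
contact_force: [0.6, -0.4, -0.8]
opening: 0.0659
```

```bash
python3 n.py "[.569,.021,.053]" 1; python3 -c "
from h import *
get_image('scene'); print([ (r['conf'],w(T('scene'),r['at'])) for r in mark_of('scene','fallen_center')[:1]])"
```

```text
axis [-0.0036 -0.0049  1.0001] centre [0.5715 0.02   0.0503]
t 20.6 pos [0.5799 0.0277 0.0458] turn deg [ 0.0603 -0.3202 -0.0734] per row mm 3.741523940524599 op 0.06589797805143705 F [ 0.5917 -0.4124 -0.8347]
[-0.0021, -0.0025, -0.0019, 0.06, -0.32, -0.07]
[(0.75, array([0.5734, 0.0194, 0.0513]))]
```

>>> arm_command:
  plan:
    - [[-0.005, 0, 0, 0, 0, 0, 0.066], [-0.01, 0, -0.002, 0, 0, 0, 0.066], [-0.012, 0, -0.003, 0, 0, 0, 0.066], [-0.012, 0, -0.004, 0, 0, 0, 0.066], [-0.012, 0, -0.005, 0, 0, 0, 0.066], [-0.012, 0, -0.008, 0, 0, 0, 0.066], [-0.012, 0, -0.01, 0, 0, 0, 0.066], [-0.012, 0, -0.015, 0, 0, 0, 0.066], [-0.012, 0, -0.02, 0, 0, 0, 0.066], [-0.012, 0, -0.02, 0, 0, 0, 0.066], [-0.008, 0, -0.015, 0, 0, 0, 0.066], [-0.004, 0, -0.006, 0, 0, 0, 0.066], [0, 0, 0, 0, 0, 0, 0.066], [0, 0, 0, 0, 0, 0, 0.066]]

```text
t: 21.87
tool_pos: [0.5239, -0.026, 0.2033]
tool_rot: [2.698, 1.11, -0.594]
contact_force: [-0.8, -0.4, -0.8]
opening: 0.0659
```

```bash
cat > z.py <<'E'
from h import *
o=ctrl.get_obs(); print(o['t'],o['tool_pos'],o['contact_force'])
ims=[]
for cam,(y,x) in [('top',(130,170)),('scene',(140,210))]:
    im=get_image(cam); ims.append(cv2.resize(im[y:y+150,x:x+260],None,fx=2.9,fy=1.95 if 0 else 1.99))
    for th in ['fallen_center','stop_center','jar_a_center','small_bottle_center','tape_center']:
        for r in mark_of(cam,th)[:2]: print(cam,th,round(r['conf'],2),w(T(cam),r['at']))
save(np.vstack(ims)[:598],'fin.png')
E
python3 z.py
```

```text
21.8667 [ 0.5239 -0.026   0.2033] [-0.8358 -0.4262 -0.8173]
top fallen_center 0.66 [0.5687 0.0156 0.0518]
top stop_center 0.75 [0.4594 0.0355 0.0321]
top jar_a_center 0.61 [0.5831 0.113  0.0432]
top tape_center 0.83 [ 0.3966 -0.0933  0.0091]
scene fallen_center 0.8 [0.569  0.0228 0.0525]
scene stop_center 0.59 [0.4607 0.0328 0.0311]
scene jar_a_center 0.64 [ 0.5781  0.0716 -0.0034]
scene jar_a_center 0.58 [0.5804 0.1134 0.0393]
scene small_bottle_center 0.64 [ 0.6289 -0.2538  0.0318]
scene tape_center 0.91 [ 0.3981 -0.0924  0.0103]
```

View pics/fin.png

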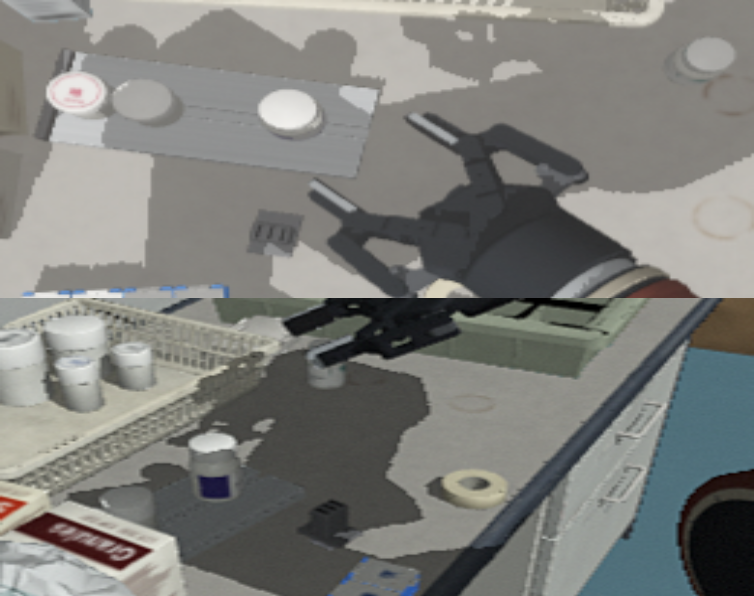

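The final view shows the bottle standing cap up on the deck in the bay. The stop is upright on the bench in front of the rack, both jars, the tape and the small bottle are in place, and the gripper is clear. Handing in.

```bash
python3 -c "
from h import *
print(ctrl.get_obs()['t']); print(finish_job())"
```

```text
22.4667
the job is handed in; nothing more can be done
None
```

The job is done and handed in at 22.5 s of the 48 s allowed; the interface gave no verdict.

**What I did**
- I slid the stop about 90 mm along its slot and out at the open end. Then I lifted it clear and stood it on the bench in front of the rack, at about (0.46, 0.03).
- I gripped the fallen bottle and turned it upright with the cap on top. Then I lowered it until it stopped on the deck, released it and backed the gripper away.

**Last checks**
- **Bottle:** both cameras put its centre at about (0.569, 0.019), with a height of 0.052 m. A bottle standing on the deck should read 0.053 m. It stands wholly on the deck in the emptied bay, clear of the inner jar.
- **Stop:** it is upright on the bench, off the rack.
- **Jars and tape roll:** they read within about 4 mm of the first measurements.
- **Small bottle:** the scene camera puts it in its first place; the network did not report it in the last top picture.
- **Forces:** the readings I saw were all below about 3 N.

**Disagreements**
- The top and scene cameras differed by 7 mm on the bottle's y position. Its margins to the deck edges and to the jar are about 20 mm or more.
- In the last scene picture the network's top "jar" report was really the rack. Its second report matched the jar.

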